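# Reset the piece counter at the laser marking station

## Task

The marked batch is finished, so reset the piece counter with the fingertips: push the orange shutter of the white counter unit fully open, reach down into the well beneath it and press the sunken blue key fully down, holding it there for two seconds, then let the key come up and push the shutter fully shut again. Nothing needs gripping: do not lift or drag the counter unit, leave the red key of the grey stop unit unpressed, and do not disturb the tray of pins or the brass sleeve. Finish with the hand clear of everything.

Things in the scene. Friction and masses are not known exactly. Their poses are not given: they have to be found in the camera images.
- counter_unit: White box, 90 (x) x 150 (y) x 56 mm high, 0.9 kg, loose on rubber feet; origin at the centre of its underside, z up. A well with upright walls opens in its top at x 0, y -40 mm; the blue key fills its bottom. On top an orange shutter slides along y between two rails (6 mm wide, centred at x +-34.5 mm, tops 64 mm above the table): towards -y it covers the well, towards +y it opens it.
- well_mouth (a point): Centre of the mouth of the counter unit's well, level with the unit's top face, 56 mm above the table. The well is 44 mm (x) by 50 mm (y), its floor 20 mm above the table. Axes as the counter unit's.
- shutter_tab (a point): Centre of the top of the orange shutter's upright tab, 81 mm above the table; axes as the counter unit's. Tab 40 (x) x 12 (y, sliding direction) x 20 mm high, in the middle of the shutter plate, which is 60 (x) x 64 (y) x 4 mm, its top 61 mm above the table. In the counter unit's frame the tab lies at x 0, y -38 mm when shut and y +22 mm when fully open.
- shutter (a joint): Shutter travel in m: 0 fully shut, 0.060 fully open (moved along +y of the counter unit), hard stops at both ends. It starts shut or up to 12 mm ajar and stays where it is left; about 1.2 N of friction.
- reset_key_top (a point): Centre of the top face of the blue reset key, 34 mm (x) by 40 mm (y), at the bottom of the counter unit's well: 22 mm below the unit's top face (34 mm above the table) when up.
- reset_key (a joint): Blue key travel in m: 0 up, 0.006 fully down. Spring: about 1.5 N to start it, 5 N fully down; it comes up by itself when released.
- stop_unit: Grey box with two yellow stripes on top, fixed, 90 x 90 x 56 mm high, with an open well like the counter unit's in the middle of its top and a sunken red key in it. Origin at the centre of its underside. Leave it alone.
- stop_key (a joint): Red stop key travel in m: 0 up, 0.006 fully down. Must not be pressed.
- pin_tray: Black tray full of small metal pins, 70 (x) x 130 (y) x 26 mm high, 0.35 kg, loose; origin at the centre of its underside. Leave it alone.
- sleeve: Brass sleeve standing upright, 28 mm across, 35 mm high, 80 g, loose; origin at the centre of its underside. Leave it alone.
Mind the look-alikes: they are no part of the job. Of the things like the counter_unit, leave any that is turquoise; of the rest the smaller one is meant.

How it is judged:
By the outcome, as a careful person would: the job done as asked, in the order asked, and still so for the second after the job is handed in, with the robot touching nothing.
It also fails if it takes over 58 s, if anything falls off the work surface, if the arm or the gripper's body presses on something with over 40 N, if the wrist force passes 120 N, or if a joint passes its speed limit or range.

## Robot

A 6-joint arm with a two-finger parallel gripper is mounted at the origin on the work surface. World frame = base frame: x ahead of the robot, y to its left, z up, the work surface at z = 0. Lengths are in m, angles in rad, forces in N, time in s.
With the tool pointing down it reaches from about 0.3 to 0.775 m from the base axis. Payload 14.6 kg.
Tool frame: the origin (TCP) lies at the very end of the fingers, on their centre line; the grasp point (between the pads) lies 19 mm behind it; z points along the fingers, x is the direction in which the jaws open and shut, and the axes are right-handed (so a half turn about z gives the same grasp; the last joint's range is limited). The gripper opens to 94 mm and grips with 3 to 60 N. Pads are 16 mm wide; open, the fingers measure 119 mm over their backs; the gripper's body (75 mm by 177 mm) begins 78 mm behind the grasp point.
Start: joints at [-1.277, 0.3, 1.521, -0, 1.321, -0.067], TCP at [0.194, -0.515, 0.205] pointing down, gripper open.
Joint ranges: [-3.03, 3.03], [-0.79, 2.21], [0.23, 2.52], [-1.04, 4.18], [0, 3.07], [-2.55, 2.55]. Speed limits (rad/s): [2.22, 2.22, 2.57, 3.14, 3.14, 3.14].

## Interface

Orientations are given as a rotation vector (axis times angle).
In Python, from plant import r, vision, workorder gives the robot as it stands. The module is installed in compiled form; this text tells all that it offers.
- The arm moves only by the shell command python3 -m jog 'ROWS'. ROWS is JSON, a list of rows, each a list of 5 numbers: the shift along the tool's x, y, z in cm, then the turn about the tool's z in degrees, then the opening in per cent of the stroke, from 0 (shut) to 100 (fully open). In form: [[dx, dy, dz, turn, gripper], ...]. A call has exactly 8 rows; each row is the pose to reach, as a shift and turn from the pose commanded when the call began, along the tool's axes at that moment; what a row does not reach only later rows make up. A row lasts 1/8 s, in which the tool goes at most 62.5 mm and 10.7 degrees, less where a joint would pass 70% of its speed; a pose out of reach is approached as far as the arm can. A call with a gripper value outside its range is refused whole. The fingers move at their own pace and stop on an object; the grip force is fixed at half the most. Time passes only in rows, so rows that repeat a pose let the fingers close, or fill a call up. It gives the time, the measured TCP pose, the force and the opening at its end, in the units of the state.
- r.state(): the state, without advancing time (a new reading comes with each control period).
- vision.capture(name): name is "side" or "top" or "wrist"; returns the picture (420x560x3 uint8, red, green, blue); there is no depth.
- vision.camera_info(name): a dict with "mtx" (3x3 intrinsics, pixels), "D" ([k1, k2, p1, p2, k3] as OpenCV has them; the pictures are not rectified), "R" (3x3) and "t" (3): a world point X has camera coordinates R X + t. Camera axes: x right, y down, z forward; pixel columns grow to the right and rows downward; lengths in m; the calibration is good to about 2 mm. A picture is of the moment at which its call begins: read the wrist's pose just before it. camera_info takes no time and is no camera call; for the wrist camera it gives the pose at the moment of the call.
- workorder.sign_off(): hands the job in, once; it reports no verdict.
Trained networks look in the newest picture that a camera, given by its name, has taken for a name from the list of things; names that differ only in an ending like _2 or _b are one class to them, and where a whole thing is asked for, a point or a joint stands for the part that bears it (a point fixed in the world has none). Each returns a list of dicts, best first, with "conf" (0 to 1); they miss things now and then, are a little off and sometimes report something else, mostly with a low value. They report only what shows in the picture. A call takes as long as a camera call. They do not tell look-alikes from the thing itself.
- vision.find_in(target, camera): "bbox" ([left, top, width, height] in pixels, round what is visible of it).
- vision.masks_of(target, camera): "region" (420x560 bool, what is visible of it) and "bbox" ([left, top, width, height] in pixels, round what is visible of it).
The state is a dict: "t": time; "joints": joint angles; "joint_velocities": joint speeds; "effort": joint torques, N m; "tool_pos": TCP position; "orientation": TCP orientation; "force": force on the tool from outside, world axes, zero at the start; "ft_torque": the same for the moment, N m; "finger_gap": finger opening in m.
Only numpy, scipy, OpenCV 4.12 (cv2) and the standard library are available. Lean on these libraries where they do the work, as an engineer would, in place of code of your own. Each camera call takes 0.05 s, during which the arm holds its last target.

## Working session

There is one attempt and no reset: what is moved stays moved. The work goes in short steps, Python scripts to look and compute and a shell command to move; the robot and the scene stay as the last step left them, time stands still between calls to the robot, and variables do not carry over. Pictures are saved under pics/ and viewed, and the job is handed in when it is done.

```bash
mkdir -p pics
python3 - <<'E'
from plant import r, vision, workorder
import cv2
for n in ["top","side","wrist"]:
    im=vision.capture(n); cv2.imwrite(f"pics/{n}0.png",im[:,:,::-1])
s=r.state()
for k in ["t","tool_pos","orientation","finger_gap","force"]: print(k,s[k])
E
```

```text
t 0.15
tool_pos [ 0.19410817 -0.5144087   0.20504579]
orientation [-2.58351690e+00  1.78655937e+00  9.81681408e-04]
finger_gap 0.09406816065552688
force [-0.40048478 -0.35393354  0.36138258]
```

View pics/top0.png

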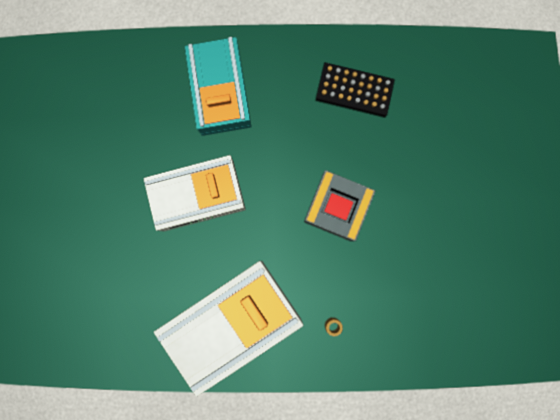

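View pics/side0.png

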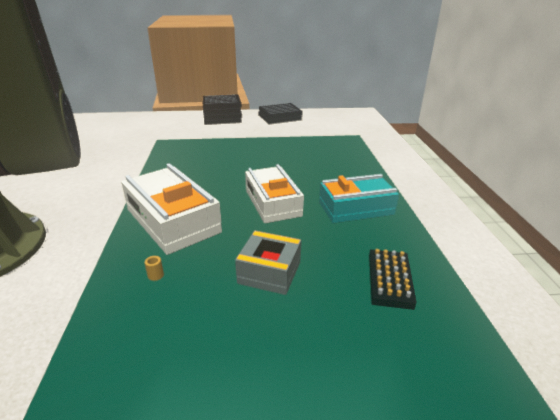

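View pics/wrist0.png

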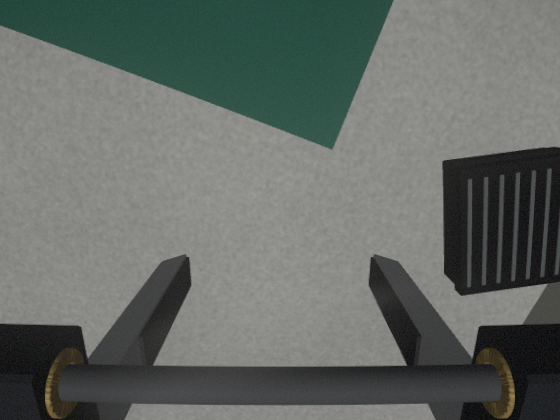

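Candidates in the top picture are the turquoise unit (217,85), the small white unit (194,193) and the large white unit (228,327). Turquoise is excluded, so I choose the smaller white one at (194,193). Next I check it in a close crop.

```bash
cat > h.py <<'E'
import numpy as np, cv2
from plant import r, vision, workorder
def ray(ci,uv):
    K=np.array(ci["mtx"]);D=np.array(ci["D"]);R=np.array(ci["R"]);t=np.array(ci["t"])
    p=cv2.undistortPoints(np.array([[uv]],float),K,D)[0,0]
    return -R.T@t, R.T@np.array([p[0],p[1],1.])
def onz(ci,uv,z):
    c,d=ray(ci,uv); return c+d*(z-c[2])/d[2]
def proj(ci,X):
    R=np.array(ci["R"]);rv=cv2.Rodrigues(R)[0]
    return cv2.projectPoints(np.array(X,float).reshape(-1,1,3),rv,np.array(ci["t"],float),np.array(ci["mtx"]),np.array(ci["D"]))[0][:,0]
def unit(x,y,yaw,P):
    c,s=np.cos(yaw),np.sin(yaw);P=np.array(P,float)
    return np.c_[x+c*P[:,0]-s*P[:,1],y+s*P[:,0]+c*P[:,1],P[:,2]]
E
python3 - <<'E'
from h import *
im=cv2.imread("pics/top0.png")
c=im[145:240,135:255]; cv2.imwrite("pics/crop1.png",cv2.resize(c,None,fx=6,fy=6,interpolation=cv2.INTER_CUBIC))
ci=vision.camera_info("top")
print(-np.array(ci["R"]).T@np.array(ci["t"]))
for uv in [(144,178),(230,156),(243,208),(157,230),(213,186),(340,206),(355,89),(334,327),(217,85),(228,327)]:
    print(uv,onz(ci,uv,.056).round(4))
E
```

```text
[ 0.49270987 -0.01521418  0.88577272]
(144, 178) [0.6171 0.2143 0.056 ]
(230, 156) [0.6523 0.0705 0.056 ]
(243, 208) [0.5659 0.0489 0.056 ]
(157, 230) [0.5306 0.1909 0.056 ]
(213, 186) [0.6025 0.0984 0.056 ]
(340, 206) [ 0.568  -0.1096  0.056 ]
(355, 89) [ 0.7657 -0.1392  0.056 ]
(334, 327) [ 0.3719 -0.0975  0.056 ]
(217, 85) [0.7746 0.0934 0.056 ]
(228, 327) [0.3729 0.0738 0.056 ]
```

View pics/crop1.png

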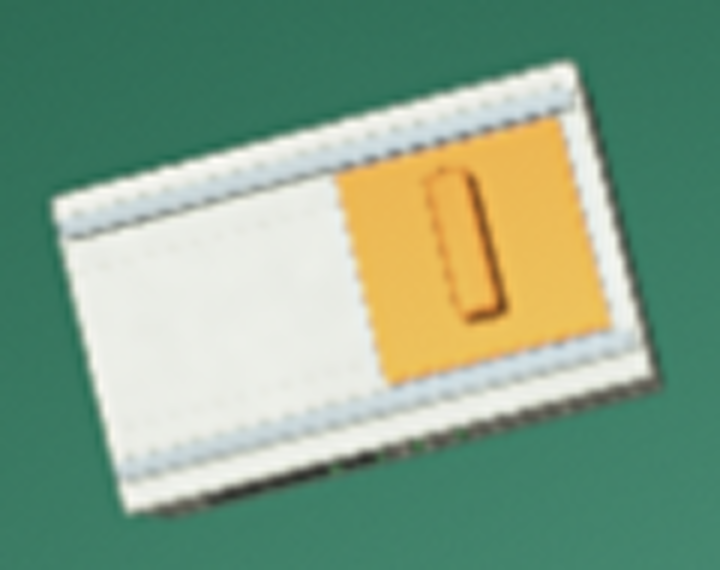

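The crop confirms it: a white body with an orange shutter at the right end (shut, world -y side), and the tab at about (212,186). Now I fit its pose.

```bash
cat >> h.py <<'E'
from scipy.optimize import least_squares
def fit(ci,obs,x0):
    # obs: list of (uv, local xyz, is_shutter)
    def f(p):
        P=np.array([o[1] for o in obs],float); 
        for i,o in enumerate(obs):
            if o[2]: P[i,1]+=p[3]
        return (proj(ci,unit(p[0],p[1],p[2],P))-np.array([o[0] for o in obs])).ravel()
    s=least_squares(f,x0,loss="soft_l1"); return s.x,f(s.x).reshape(-1,2)
E
python3 - <<'E'
from h import *
ci=vision.camera_info("top")
g=lambda u,v:(135+(u+.5)/6-.5,145+(v+.5)/6-.5)
obs=[(g(52,198),(45,75,56),0),(g(577,62),(45,-75,56),0),(g(655,376),(-45,-75,56),0),(g(128,514),(-45,75,56),0),
(g(337,178),(30,-6,61),1),(g(388,384),(-30,-6,61),1),(g(610,325),(-30,-70,61),1),(g(560,118),(30,-70,61),1),
(g(424,170),(20,-32,81),1),(g(472,168),(20,-44,81),1),(g(505,305),(-20,-44,81),1),(g(462,312),(-20,-32,81),1)]
obs=[(a,np.array(b)/1000,c) for a,b,c in obs]
p,e=fit(ci,obs,[.59,.13,.24,0]);print(p.round(4),np.degrees(p[2]));print(e.round(2))
x,y,w,s=p
for n,P in dict(tab=(0,-.038+s,.081),tabopen=(0,.022,.081),well=(0,-.04,.056)).items(): print(n,unit(x,y,w,[P]).round(4))
R=cv2.Rodrigues(np.array(r.state()["orientation"]))[0];print(R.round(3)); print(np.degrees(np.arctan2(R[1,0],R[0,0])))
E
```

```text
[0.5926 0.1314 0.2483 0.002 ] 14.227034952946363
[[ 0.25  0.05]
 [-0.28 -0.32]
 [ 0.04 -0.18]
 [-0.18 -0.21]
 [-0.16 -0.57]
 [-0.07  0.31]
 [ 0.86  0.25]
 [ 0.3  -0.45]
 [ 0.21  0.69]
 [-0.56 -0.87]
 [-0.08  0.33]
 [-0.19  1.07]]
tab [[0.6014 0.0965 0.081 ]]
tabopen [[0.5872 0.1527 0.081 ]]
well [[0.6024 0.0926 0.056 ]]
[[ 0.353 -0.936 -0.   ]
 [-0.936 -0.353  0.001]
 [-0.001 -0.    -1.   ]]
-69.32943805017588
```

```bash
cat >> h.py <<'E'
U=[0.5926,0.1314,0.2483]
def to(P,yaw_off=-90):
    s=r.state();R=cv2.Rodrigues(np.array(s["orientation"]))[0]
    X=unit(*U,[P])[0]; d=R.T@(X-s["tool_pos"])*100
    yaw=np.degrees(np.arctan2(R[1,0],R[0,0])); tgt=np.degrees(U[2])+yaw_off
    print("rows cm",d.round(2),"turn",round(-((tgt-yaw+180)%360-180),2),"X",X.round(4))
def where():
    s=r.state();X=np.array(s["tool_pos"])
    c,q=np.cos(U[2]),np.sin(U[2]);d=X[:2]-U[:2]
    print("t",round(s["t"],2),"local mm",(np.array([c*d[0]+q*d[1],-q*d[0]+c*d[1],X[2]])*1000).round(1),"F local",np.array([c*s["force"][0]+q*s["force"][1],-q*s["force"][0]+c*s["force"][1],s["force"][2]]).round(2),"gap",round(s["finger_gap"],4))
E
python3 -c "
from h import *
to((0,-.075,.18));where()"
```

```text
rows cm [-38.9  -59.24   2.54] turn 6.44 X [0.611  0.0587 0.18  ]
t 0.15 local mm [-545.  -528.1  205. ] F local [-0.48 -0.24  0.36] gap 0.0941
```

```bash
python3 -m jog '[[-3,-4.5,0,1,0],[-6,-9,0,2,0],[-9,-14,0,3,0],[-13,-19,0,4,0],[-16,-24,0,5,0],[-19,-29,0,6,0],[-22,-34,0,6.4,0],[-26,-39,0,6.4,0]]'; python3 -c "
from h import *
to((0,-.075,.18));where()"
```

```text
t: 1.15
tool_pos: [0.4674, -0.1333, 0.2054]
orientation: [2.48, -1.929, 0.0]
force: [1.0, -0.7, 0.1]
finger_gap: 0.0178
rows cm [-15.08 -18.65   2.54] turn 0.02 X [0.611  0.0587 0.18  ]
t 1.15 local mm [-186.4 -225.8  205.4] F local [ 0.79 -0.91  0.09] gap 0.0178
```

```bash
python3 -m jog '[[-3,-4,0,0,0],[-6,-8,0.5,0,0],[-9,-12,1,0,0],[-12,-15,1.5,0,0],[-14,-17.5,2.3,0,0],[-15,-18.6,2.5,0,0],[-15,-18.6,2.5,0,0],[-15,-18.6,2.5,0,0]]'
python3 - <<'E'
from h import *
to((0,-.075,.18));where()
ci=vision.camera_info("wrist");im=vision.capture("wrist");cv2.imwrite("pics/w1.png",im[:,:,::-1])
im=vision.capture("top");cv2.imwrite("pics/t1.png",im[:,:,::-1])
E
```

```text
t: 2.15
tool_pos: [0.6095, 0.0553, 0.1809]
orientation: [-2.479, 1.929, -0.001]
force: [0.4, -0.6, 0.7]
finger_gap: 0.0004
rows cm [-0.29 -0.23  0.09] turn -0.0 X [0.611  0.0587 0.18  ]
t 2.15 local mm [ -2.3 -77.9 180.9] F local [ 0.18 -0.71  0.73] gap 0.0004
```

View pics/w1.png

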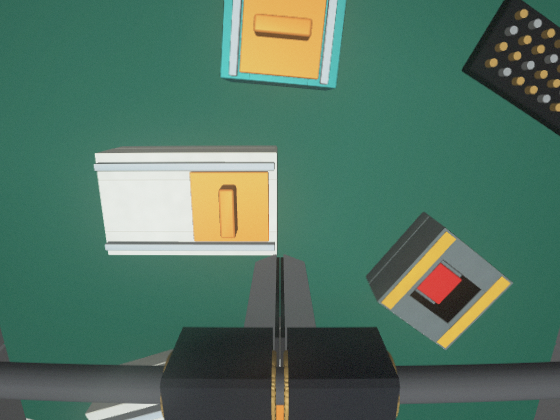

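The wrist picture shows the small white unit at (187,203), its tab at (228,212), and the closed fingers just right of its shut end. I'll zoom in to refine the pose.

Run:
```python
from h import *
im=cv2.imread("pics/w1.png");cv2.imwrite("pics/w1c.png",cv2.resize(im[140:265,85:285],None,fx=4,fy=4,interpolation=cv2.INTER_CUBIC))
ci=vision.camera_info("wrist")
print((proj(ci,unit(*U,np.array([(45,75,56),(45,-75,56),(-45,-75,56),(-45,75,56),(30,-4,61),(-30,-4,61),(-30,-68,61),(30,-68,61),(20,-30,81),(-20,-42,81)])/1000))-[85,140])*4)
```

```text
[[ 33.54190194  47.64010376]
 [763.37872128  44.05184098]
 [764.45214269 456.96011925]
 [ 89.37958254 455.12971567]
 [413.1915297  122.1625849 ]
 [432.35709868 400.40414535]
 [731.27952299 400.68608291]
 [728.70566812 121.59484047]
 [527.41966272 191.31155322]
 [597.13844809 388.31919757]]
```

View pics/w1c.png

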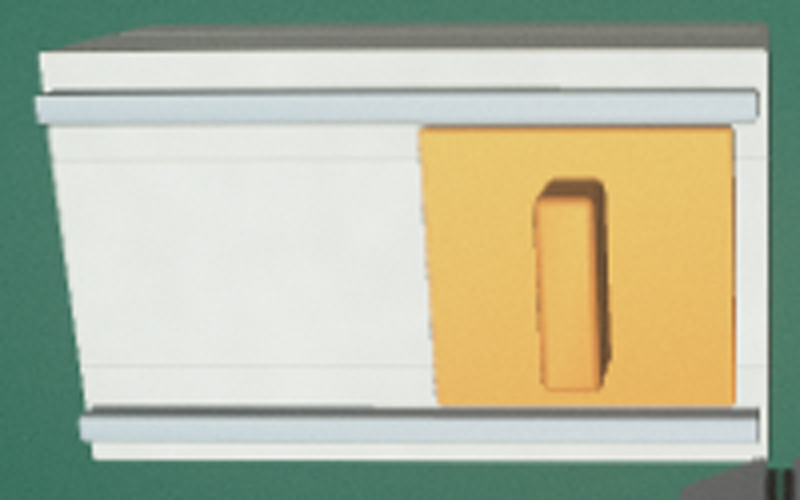

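```bash
python3 -c "
from h import *
to((0,-.066,.068));where()"; python3 -m jog '[[-0.6,-0.1,4,0,0],[-1.2,-0.2,8,0,0],[-1.2,-0.2,10.5,0,0],[-1.2,-0.2,11.3,0,0],[-1.2,-0.2,11.3,0,0],[-1.2,-0.2,11.3,0,0],[-1.2,-0.2,11.3,0,0],[-1.2,-0.2,11.3,0,0]]'
python3 - <<'E'
from h import *
to((0,-.066,.068));where()
im=vision.capture("wrist");cv2.imwrite("pics/w2.png",im[:,:,::-1])
im=vision.capture("top");cv2.imwrite("pics/t2.png",im[:,:,::-1])
E
```

```text
rows cm [-1.19 -0.22 11.29] turn -0.01 X [0.6088 0.0674 0.068 ]
t 2.25 local mm [ -2.3 -77.9 180.9] F local [-0.33 -0.6  -0.09] gap 0.0004
t: 3.25
tool_pos: [0.6089, 0.0684, 0.068]
orientation: [-2.48, 1.928, -0.001]
force: [-0.1, -1.0, 0.3]
finger_gap: 0.0005
rows cm [ 0.09  0.03 -0.  ] turn 0.04 X [0.6088 0.0674 0.068 ]
t 3.25 local mm [  0.3 -65.1  68. ] F local [-0.37 -0.97  0.26] gap 0.0005
```

View pics/w2.png

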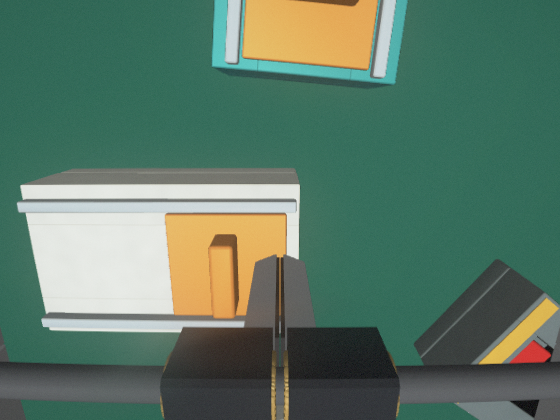

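The finger stands at the -y side of the tab (tab top at (224,275)), between the rails. Pushing most of the way.

```bash
python3 -m jog '[[-0.8,0,0,0,0],[-1.6,0,0,0,0],[-2.4,0,0,0,0],[-3.2,0,0,0,0],[-4.0,0,0,0,0],[-4.8,0,0,0,0],[-5.6,0,0,0,0],[-6.3,0,0,0,0]]'; python3 -c "
from h import *
where()";python3 -m jog '[[0,0,0,0,0],[0,0,0,0,0],[-0.1,0,0,0,0],[-0.2,0,0,0,0],[-0.3,0,0,0,0],[-0.4,0,0,0,0],[-0.4,0,0,0,0],[-0.4,0,0,0,0]]'
python3 - <<'E'
from h import *
where()
im=vision.capture("wrist");cv2.imwrite("pics/w3.png",im[:,:,::-1])
im=vision.capture("top");cv2.imwrite("pics/t3.png",cv2.resize(im[130:250,110:270,::-1],None,fx=5,fy=5,interpolation=cv2.INTER_CUBIC))
where()
E
```

```text
t: 4.35
tool_pos: [0.5931, 0.13, 0.0675]
orientation: [-2.48, 1.928, -0.0]
force: [1.9, -0.9, -0.4]
finger_gap: 0.0004
t 4.35 local mm [ 0.1 -1.5 67.5] F local [ 1.61 -1.34 -0.44] gap 0.0004
t: 5.35
tool_pos: [0.5922, 0.1334, 0.0674]
orientation: [-2.48, 1.928, 0.0]
force: [-0.3, -0.8, -1.7]
finger_gap: 0.0004
t 5.35 local mm [ 0.1  2.  67.4] F local [-0.51 -0.68 -1.68] gap 0.0004
t 5.45 local mm [ 0.1  2.  67.5] F local [-0.51  0.24 -0.33] gap 0.0008
```

View pics/w3.png

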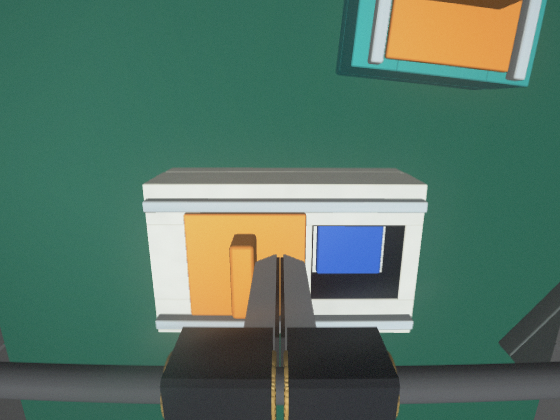

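The well is open and the blue key shows at (349,249). The shutter is roughly 1–3 mm short, so I push on in small steps and watch the force.

```bash
python3 -m jog '[[-0.05,0,0,0,0],[-0.1,0,0,0,0],[-0.1,0,0,0,0],[-0.1,0,0,0,0],[-0.1,0,0,0,0],[-0.1,0,0,0,0],[-0.1,0,0,0,0],[-0.1,0,0,0,0]]' >/dev/null; python3 -c "
from h import *
for i in range(3): vision.capture('top'); where()";python3 -m jog '[[-0.05,0,0,0,0],[-0.1,0,0,0,0],[-0.1,0,0,0,0],[-0.1,0,0,0,0],[-0.1,0,0,0,0],[-0.1,0,0,0,0],[-0.1,0,0,0,0],[-0.1,0,0,0,0]]' >/dev/null
python3 - <<'E'
from h import *
for i in range(3): vision.capture('top'); where()
im=vision.capture("wrist");cv2.imwrite("pics/w4.png",im[:,:,::-1])
E
```

```text
t 6.5 local mm [ 0.1  3.  67.4] F local [ 0.16 -0.37 -0.8 ] gap 0.0006
t 6.55 local mm [ 0.1  2.9 67.5] F local [ 0.38 -1.33  0.43] gap 0.0005
t 6.6 local mm [ 0.1  3.  67.5] F local [ 0.68 -0.12  0.6 ] gap 0.0003
t 7.65 local mm [ 0.1  3.4 67.5] F local [-1.36 -5.57  0.53] gap 0.0007
t 7.7 local mm [ 0.1  3.4 67.5] F local [-0.41 -4.84  0.75] gap 0.0002
t 7.75 local mm [ 0.1  3.4 67.4] F local [ 0.51 -5.08 -0.19] gap 0.0003
```

View pics/w4.png

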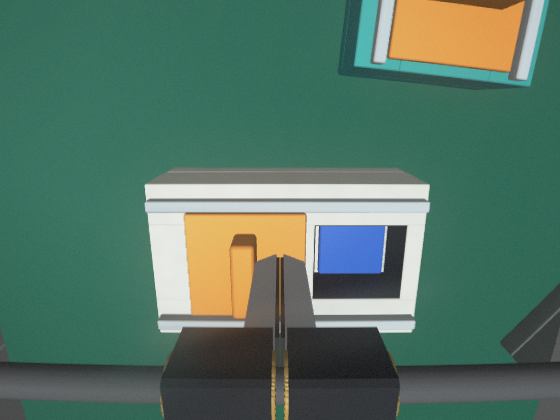

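The force rose to -5 N steadily at local y 3.4 mm, so the open stop is reached. Now I back off to above the well centre and look.

```bash
python3 -m jog '[[0.8,0,0,0,0],[1.6,0,0,0,0],[2.4,0,0,0,0],[3.2,0,0,0,0],[4.0,0,0,0,0],[4.4,0,0,0,0],[4.4,0,0,0,0],[4.4,0,0,0,0]]' >/dev/null
python3 - <<'E'
from h import *
where(); to((0,-.040,.037))
ci=vision.camera_info("wrist")
im=vision.capture("wrist");cv2.imwrite("pics/w5.png",im[:,:,::-1])
im=vision.capture("top");cv2.imwrite("pics/t5.png",im[:,:,::-1])
im=vision.capture("side");cv2.imwrite("pics/s5.png",cv2.resize(im[140:240,220:340,::-1],None,fx=5,fy=5))
B=np.array([(45,75,56),(45,-75,56),(-45,75,56),(22,-15,56),(22,-65,56),(30,-10,61)])/1000
print(proj(ci,unit(*U,B)))
E
```

```text
t 8.8 local mm [  0.2 -39.9  67.4] F local [0.13 0.72 0.1 ] gap 0.0005
rows cm [0.01 0.02 3.04] turn 0.05 X [0.6024 0.0926 0.037 ]
[[ 63.13519441 181.9437974 ]
 [346.97201865 181.72594409]
 [ 88.27448786 329.40489733]
 [233.35637188 223.5861474 ]
 [326.23158437 223.70378663]
 [222.09736641 211.85115016]]
```

View pics/w5.png

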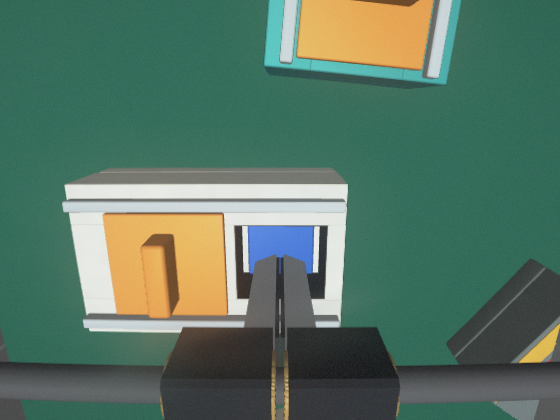

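View pics/s5.png

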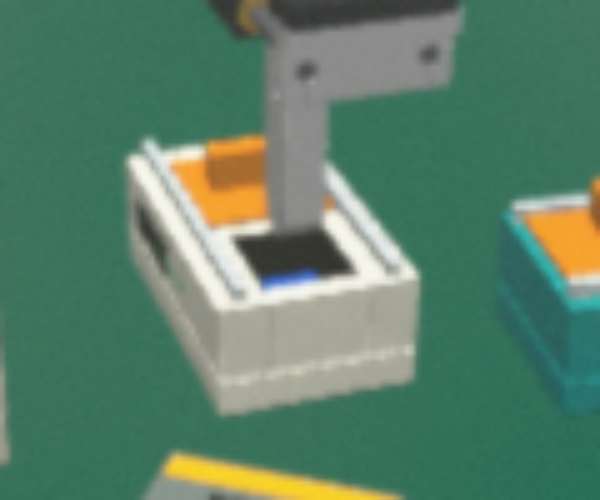

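The finger is centred over the well: the well spans columns 235–328 and the finger is at 280. Going down to just above the key.

```bash
python3 -m jog '[[0,0,0.4,0,0],[0,0,0.8,0,0],[0,0,1.2,0,0],[0,0,1.6,0,0],[0,0,2.0,0,0],[0,0,2.4,0,0],[0,0,2.8,0,0],[0,0,2.9,0,0]]' >/dev/null; python3 -c "
from h import *
where();vision.capture('top');where()"
```

```text
t 9.95 local mm [  0.  -40.   38.1] F local [ 0.8  -0.55 -0.34] gap 0.0004
t 10.0 local mm [  0.1 -40.   38.2] F local [-1.14  0.34 -0.92] gap 0.001
```

```bash
python3 -m jog '[[0,0,0.2,0,0],[0,0,0.4,0,0],[0,0,0.6,0,0],[0,0,0.8,0,0],[0,0,0.95,0,0],[0,0,1.05,0,0],[0,0,1.1,0,0],[0,0,1.1,0,0]]' >/dev/null; python3 -c "
from h import *
for i in range(3): where();vision.capture('top')"
```

```text
t 11.0 local mm [  0.3 -40.1  28.2] F local [-4.09  1.01  9.88] gap 0.0004
t 11.05 local mm [  0.3 -40.1  28.2] F local [-5.5   0.48 10.85] gap 0.0006
t 11.1 local mm [  0.3 -40.1  28.2] F local [-4.32  0.42 10.85] gap 0.0001
```

Fz is about 10.5 N against 5 N needed, at z 28.2 mm (6 mm down), so the key is bottomed. Holding.

```bash
for i in 1 2; do python3 -m jog '[[0,0,0,0,0],[0,0,0,0,0],[0,0,0,0,0],[0,0,0,0,0],[0,0,0,0,0],[0,0,0,0,0],[0,0,0,0,0],[0,0,0,0,0]]' >/dev/null; python3 -c "
from h import *
where()"; done
python3 -m jog '[[0,0,0,0,0],[0,0,0,0,0],[0,0,0,0,0],[0,0,0,0,0],[0,0,0,0,0],[0,0,0,0,0],[0,0,0,0,0],[0,0,0,0,0]]' >/dev/null; python3 -c "
from h import *
where()"
python3 -m jog '[[0,0,-0.4,0,0],[0,0,-0.9,0,0],[0,0,-1.5,0,0],[0,0,-2.2,0,0],[0,0,-3.0,0,0],[0,0,-4,0,0],[0,0,-5.0,0,0],[0,0,-5.7,0,0]]' >/dev/null
python3 - <<'E'
from h import *
where()
im=vision.capture("wrist");cv2.imwrite("pics/w6.png",im[:,:,::-1])
im=vision.capture("top");cv2.imwrite("pics/t6.png",im[:,:,::-1])
where()
E
```

```text
t 12.15 local mm [  0.3 -40.1  28.2] F local [-3.69  1.24 10.41] gap 0.0007
t 13.15 local mm [  0.3 -40.1  28.2] F local [-4.56  0.5  10.  ] gap 0.0004
t 14.15 local mm [  0.3 -40.1  28.2] F local [-4.47  1.33  9.81] gap 0.0005
t 15.15 local mm [  0.3 -40.   85.4] F local [-0.09 -0.43 -0.08] gap 0.0004
t 15.25 local mm [  0.5 -40.1  85.4] F local [ 0.22 -0.43  0.69] gap 0.0004
```

View pics/w6.png

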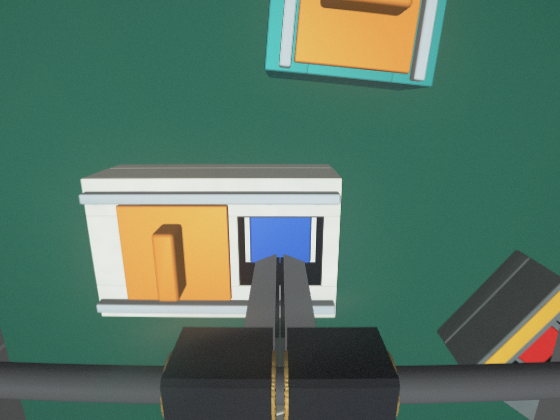

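View pics/t6.png

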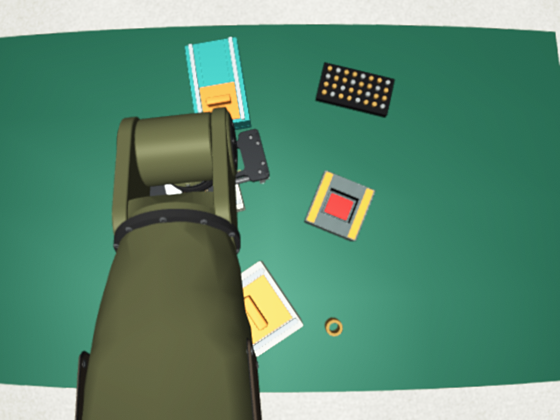

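The key is up again (280,238) and the shutter is still open. Now I go over the tab to its +y side.

```bash
python3 -m jog '[[0,0,-1,0,0],[0,0,-1.8,0,0],[-2.5,0,-1.8,0,0],[-5,0,-1.8,0,0],[-7.5,0,-1.8,0,0],[-8.9,0,-1.8,0,0],[-8.9,0,-1.8,0,0],[-8.9,0,-1.8,0,0]]' >/dev/null;  python3 - <<'E'
from h import *
where();to((0,.0495,.069))
im=vision.capture("wrist");cv2.imwrite("pics/w7.png",im[:,:,::-1])
E
```

```text
t 16.25 local mm [1.000e-01 4.820e+01 1.025e+02] F local [-0.02 -0.61  0.59] gap 0.0006
rows cm [-0.13  0.01  3.35] turn 0.02 X [0.5804 0.1794 0.069 ]
```

View pics/w7.png

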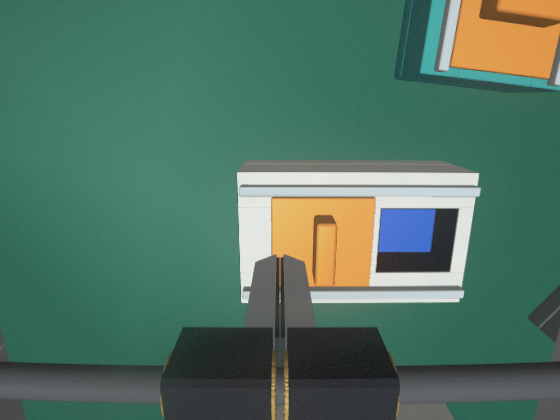

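The finger is on the +y side of the tab (tab at (325,250)). Lowering, then pushing it shut.

```bash
python3 -m jog '[[-0.1,0,1,0,0],[-0.1,0,2,0,0],[-0.1,0,2.8,0,0],[-0.1,0,3.35,0,0],[-0.1,0,3.35,0,0],[-0.1,0,3.35,0,0],[-0.1,0,3.35,0,0],[-0.1,0,3.35,0,0]]' >/dev/null; python3 -c "
from h import *
where()"; python3 -m jog '[[0.8,0,0,0,0],[1.6,0,0,0,0],[2.4,0,0,0,0],[3.2,0,0,0,0],[4.0,0,0,0,0],[4.8,0,0,0,0],[5.6,0,0,0,0],[6.4,0,0,0,0]]' >/dev/null; python3 -c "
from h import *
where()";python3 -m jog '[[0,0,0,0,0],[0,0,0,0,0],[0.05,0,0,0,0],[0.1,0,0,0,0],[0.15,0,0,0,0],[0.2,0,0,0,0],[0.2,0,0,0,0],[0.2,0,0,0,0]]' >/dev/null
python3 - <<'E'
from h import *
for i in range(3): where();vision.capture("top")
im=vision.capture("wrist");cv2.imwrite("pics/w8.png",im[:,:,::-1])
E
```

```text
t 17.3 local mm [ 0.2 50.  69.2] F local [ 0.16 -0.69 -1.05] gap 0.0003
t 18.3 local mm [  0.1 -14.6  69. ] F local [-0.24  1.76  1.57] gap 0.0006
t 19.3 local mm [  0.1 -16.   69. ] F local [-0.92  0.45  0.02] gap 0.0004
t 19.35 local mm [  0.1 -16.   68.9] F local [-0.13  1.6   0.13] gap 0.0005
t 19.4 local mm [  0.1 -16.   69. ] F local [0.69 1.3  0.11] gap 0.0006
```

View pics/w8.png

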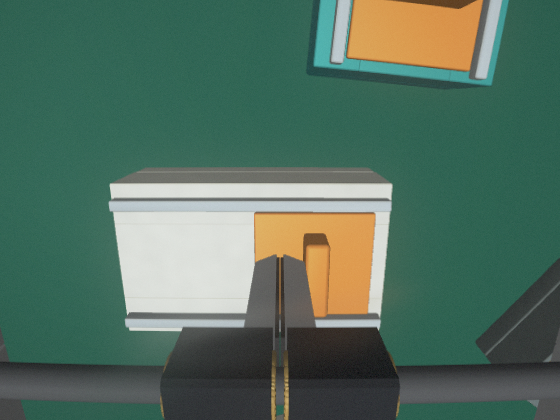

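The shutter is about 3 mm from shut. I continue in small steps with force checks.

```bash
python3 -m jog '[[0.05,0,0,0,0],[0.1,0,0,0,0],[0.15,0,0,0,0],[0.2,0,0,0,0],[0.25,0,0,0,0],[0.25,0,0,0,0],[0.25,0,0,0,0],[0.25,0,0,0,0]]' >/dev/null; python3 -c "
from h import *
for i in range(3): where();vision.capture('top')"; python3 -m jog '[[0.03,0,0,0,0],[0.06,0,0,0,0],[0.1,0,0,0,0],[0.1,0,0,0,0],[0.1,0,0,0,0],[0.1,0,0,0,0],[0.1,0,0,0,0],[0.1,0,0,0,0]]' >/dev/null
python3 - <<'E'
from h import *
for i in range(3): where();vision.capture("top")
E
```

```text
t 20.5 local mm [  0.1 -18.6  69. ] F local [-0.24  0.   -0.68] gap 0.0003
t 20.55 local mm [  0.1 -18.6  68.9] F local [ 0.38  1.01 -0.17] gap 0.0007
t 20.6 local mm [  0.1 -18.6  68.9] F local [-0.04 -0.25 -0.05] gap 0.0005
t 21.65 local mm [  0.1 -19.6  69. ] F local [0.78 0.31 0.44] gap 0.0007
t 21.7 local mm [  0.1 -19.6  69. ] F local [ 0.18 -0.04 -0.61] gap 0.0006
t 21.75 local mm [  0.1 -19.5  68.9] F local [0.73 0.1  0.4 ] gap 0.0002
```

```bash
python3 -m jog '[[0.03,0,0,0,0],[0.06,0,0,0,0],[0.1,0,0,0,0],[0.1,0,0,0,0],[0.1,0,0,0,0],[0.1,0,0,0,0],[0.1,0,0,0,0],[0.1,0,0,0,0]]' >/dev/null
python3 - <<'E'
from h import *
for i in range(3): where();vision.capture("top")
im=vision.capture("wrist");cv2.imwrite("pics/w9.png",im[:,:,::-1])
E
```

```text
t 22.8 local mm [  0.1 -20.2  68.9] F local [-0.53  5.58  0.02] gap 0.0008
t 22.85 local mm [  0.1 -20.3  69. ] F local [-0.35  4.8   0.42] gap 0.0003
t 22.9 local mm [  0.1 -20.3  68.9] F local [0.18 5.46 1.19] gap 0.0007
```

View pics/w9.png

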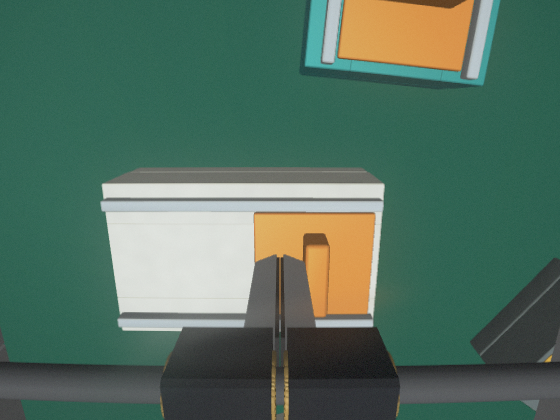

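The force is steady at +5.3 N, so the shut stop is reached. Backing off and rising.

```bash
python3 -m jog '[[-0.5,0,0,0,0],[-1,0,0,0,0],[-1,0,-2,0,0],[-1,0,-5,0,0],[-1,0,-9,0,0],[-1,0,-13,0,0],[-1,0,-14,0,0],[-1,0,-14,0,0]]' >/dev/null; python3 -m jog '[[3,4,0,0,0],[6,8,0,0,0],[9,12,0,0,0],[12,16,0,0,0],[15,20,0,0,0],[18,23,0,0,0],[20,25,0,0,0],[20,25,0,0,0]]'
python3 - <<'E'
from h import *
where()
im=vision.capture("top");cv2.imwrite("pics/t10.png",im[:,:,::-1])
cv2.imwrite("pics/t10c.png",cv2.resize(im[145:240,135:255,::-1],None,fx=6,fy=6,interpolation=cv2.INTER_CUBIC))
E
```

```text
t: 25.0
tool_pos: [0.4013, -0.135, 0.2076]
orientation: [2.477, -1.931, -0.003]
force: [0.0, -0.0, -0.4]
finger_gap: 0.0006
t 25.0 local mm [-250.9 -211.3  207.6] F local [ 0.03 -0.02 -0.42] gap 0.0006
```

View pics/t10.png

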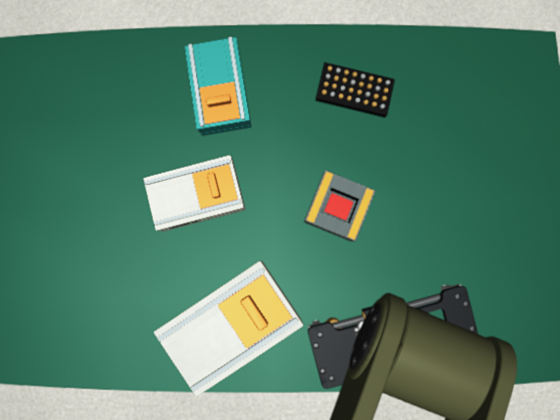

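View pics/t10c.png

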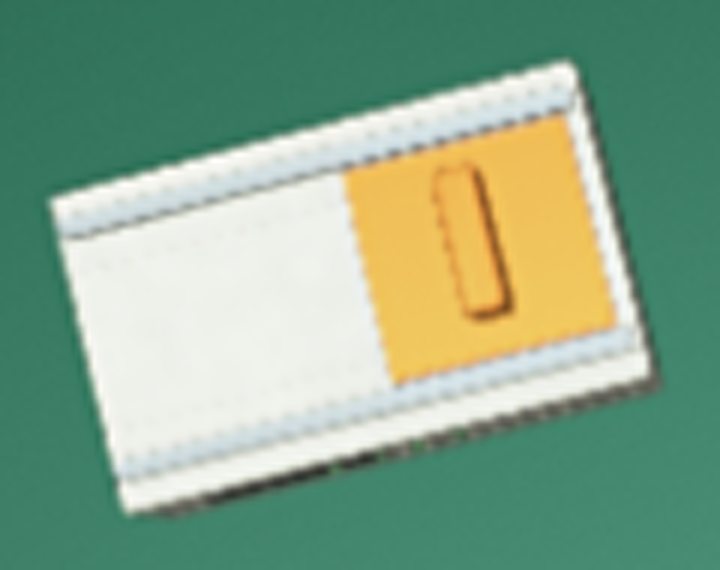

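The unit's outline is unchanged, and the shutter sits about 2 mm further shut than at the start. The neighbours are in place and the hand is clear at z 0.21. Handing in.

```bash
python3 -c "
from h import *
where();print(workorder.sign_off())"
```

```text
t 25.05 local mm [-250.2 -210.7  207.8] F local [ 0.52 -0.16 -0.15] gap 0.0004
the job is handed in; nothing more can be done
None
```

The counter reset is done and handed in at 25 s, on the small white unit; no verdict came back.

- **Shutter open:** I pushed it with closed fingers to its open stop, where the force held steady at about 5 N.
- **Blue key:** I pressed it to its floor, at 28.2 mm with about 10 N, and held it for just over 3 s. After release the wrist picture showed it up again. While it was held there was an unexplained sideways force of about 4 N, but the unit did not move.
- **Shutter shut:** I pushed it back to its shut stop, again at about 5 N.
- **Last checks:** In the final top picture the shutter is about 2 mm further shut than at the start. The counter unit's outline is unchanged in the same crop. The stop unit, pin tray and the two look-alikes look unmoved. The hand is clear at about 0.21 m height with no contact force.
- **Not confirmed:** The arm hid most of the brass sleeve in that last picture. The hand stayed well above it on the way in and out.

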